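# Change the charged battery from the charger to the work lamp

## Task

The battery in the charger is full and the work lamp's foot is empty. Squeeze the battery's red latch tab in, lift the battery free of the charger with the tab held in, and push it fully home in the lamp's foot, tab on the catch side, so that the tab snaps back out and the battery stays latched when let go. Go gently: never pull on the latch or press on either bay with more than about 25 N, and leave the other things on the bench where they are.

Things in the scene. Friction and masses are not known exactly. Their poses are not given: they have to be found in the camera images.
- battery_center (a point): Centre of the upright battery pack, 52 (x) x 44 (y) x 92 mm (z), 0.22 kg: black plug-in foot below, green grip part above; underside 46 mm below this point. z up, y towards the red latch tab. Latched in a bay, its underside is 2 mm above the bay floor, held up against the catch by sprung terminals; pressed to the floor, the nose is 2 mm under the catch and free to snap out.
- battery_grip (a point): Grip point on the battery's axis, 19 mm above its centre, level with the middle of the ribbed red thumb pad (24 mm wide along x, 30 mm high) on the +y side and of the fixed ribbed black rest of the same outline on the -y side. Across both (along y) it is 50.7 mm with the tab out and 45.7 mm with it fully in. Axes as battery_center.
- battery_nose (a point): Tip of the latch nose, one piece with the thumb pad, on the battery's +y side: 14 mm wide, flat on top 22 mm above the underside, sloped below, 4.5 mm out of the side. It hooks under a bay's catch lip, which overlaps it by about 3.3 mm (up to 4.5 mm with the play), so the tab must go nearly fully in to free it. Moves with the tab.
- battery_tab (a joint): Travel of the battery's sprung latch tab, m: 0 fully out (snapped), 0.005 pressed fully in. 4 N start it, 12 N hold it fully in; up to 6 N more to start it while the nose hangs loaded on the catch.
- charger_floor (a point): Centre of the charger's bay floor, 14 mm above the bench; axes as the battery's in it. Charger: low dark grey case, 130 (x) x 165 (y) mm with its screw lugs, green light in front, fixed to the bench. Bay in the middle, rim 36 mm above this floor, nothing of the charger higher. Bay inside as described for the lamp.
- lamp_bay (a point): Point on the upright axis of the lamp's battery bay, 24 mm above the bench, where the bay's floor is when the cradle sits lowest; axes as the battery's must be in it (tab to +y). The black cradle is bolted to the lamp through upright slots and may sit anywhere from 0 to 18 mm higher than that; its height is not measured: go by feel. Rim 36 mm above the bay floor.
- lamp_bay_inside (a point): A point level with lamp_bay, 22 mm to its +y: the catch side. Bay: straight upright pocket 54.4 x 46.4 mm (1.2 mm play each side of the battery), mouth flared by 3 mm a side over its top 4 mm. A terminal block stands 9 mm proud of the floor and pushes the battery up: 4 N at first touch, 8 N on the floor. In the +y wall a catch lip, underside 24 mm above the floor, over a window for the nose.
- charger: The charger itself (fixed); origin on the bench under the bay's centre, axes as charger_floor.
- work_lamp: Work lamp, fixed: yellow foot 140 (x) x 125 (y) mm, black battery cradle in front, a flat LED head on a fork 50 to 115 mm behind the bay (+x), 150 mm wide, up to 145 mm high; origin on the bench under the bay's centre, axes as lamp_bay.
- driver_red: Bystander: screwdriver with a red handle, 159 mm long, lying loose on the bench; origin on its underside.
- masking_tape: Bystander: roll of beige masking tape, 66 mm across, 24 mm high, lying flat; origin at the centre of its underside.
- alu_offcut: Bystander: sawn aluminium block 35 x 70 x 28 mm; origin at the centre of its underside.
- black_tape: Bystander: roll of black insulating tape, 60 mm across, 18 mm high, lying flat; origin at the centre of its underside.
There are look-alikes about, which are no part of the job. Leave any pink look-alike of the part that bears battery_center alone.

How it is judged:
By the outcome, as a careful person would: the job done as asked, in the order asked, and still so for the second after the job is handed in, with the robot touching nothing.
It also fails if it takes over 61 s, if anything falls off the work surface, if the arm or the gripper's body presses on something with over 40 N, if the wrist force passes 120 N, or if a joint passes its speed limit or range.

## Robot

A 6-joint arm with a two-finger parallel gripper is mounted at the origin on a cart in front of the work surface, level with it; the furniture and walls round the work are solid. World frame = base frame: x ahead of the robot, y to its left, z up, the work surface at z = 0. Lengths are in m, angles in rad, forces in N, time in s.
With the tool pointing down it reaches from about 0.375 to 0.975 m from the base axis. Payload 3.8 kg.
Tool frame: the origin (TCP) lies midway between the tips of the shut fingers; the grasp point (between the pads) lies 19 mm behind it; z points along the fingers, y is the direction in which the jaws open and shut (so a half turn about z gives the same grasp; the last joint's range is limited). The gripper opens to 85 mm and grips with 20 to 120 N. Pads are 22 mm wide; open, the fingers measure 114 mm over their backs; the gripper's body (76 mm by 85 mm) begins 54 mm behind the grasp point. The pads swing forward as they close: fully open they stand 13 mm farther back than shut.
Start: joints at [1.216, 0.264, 1.604, -0, 1.274, -0.037], TCP at [0.211, 0.641, 0.231] pointing down, gripper open.
Joint ranges: [-2.63, 2.63], [-0.94, 2.18], [0.31, 2.57], [-1.31, 4.45], [0, 2.66], [-2.55, 2.55]. Speed limits (rad/s): [2.57, 2.57, 3.14, 3.14, 3.14, 3.14].

## Interface

Orientations are given as a rotation vector (axis times angle).
In Python, from workcell import bot gives the robot as it stands.
- The arm moves only by the tool drive_tool, never from a script. Its argument "deltas" is a list of rows, each an object with "hand": the opening, from 0 (shut) to 1 (fully open); "offset": the shift along the world's x, y, z in cm, a list of three; "angular": the turn, a rotation vector about the world's x, y, z in degrees, a list of three. A call has 1 to 8 rows; each row is the pose to reach, as a shift and turn from the pose commanded when the call began; what a row does not reach only later rows make up. A row lasts 1/8 s, in which the tool goes at most 62.5 mm and 10.7 degrees, less where a joint would pass 70% of its speed; a pose out of reach is approached as far as the arm can. A call with a gripper value outside its range is refused whole. The fingers move at their own pace and stop on an object; "force" is the grip in N (left out, the last holds). Time passes only in rows, so rows that repeat a pose let the fingers close. It gives the time, the measured TCP pose, the force and the opening at its end, in the units of the state.
- bot.read_state(): the state, without advancing time (a new reading comes with each control period).
- bot.read_camera(name): name is "scene" or "top"; returns a dict with "frame" (400x640x3 uint8, blue, green, red), "mtx" (3x3 intrinsics, pixels), "R" (3x3) and "t" (3): a world point X has camera coordinates R X + t. Camera axes: x right, y down, z forward; pixel columns grow to the right and rows downward; lengths in m; the calibration is good to about 2 mm. A picture is of the moment at which its call begins. There is no depth.
- bot.finish_job(): hands the job in, once; it reports no verdict.
The state is a dict: "time": time; "q": joint angles; "joint_vel": joint speeds; "joint_torque": joint torques, N m; "tool_pos": TCP position; "tcp_rot": TCP orientation; "wrist_force": force on the tool from outside, world axes, zero at the start; "torque": the same for the moment, N m; "width": opening from 0.0 (shut) to 1.0 (fully open).
Only numpy, scipy, OpenCV 4.12 (cv2) and the standard library are available. Lean on these libraries where they do the work, as an engineer would, in place of code of your own. Each camera call takes 0.05 s, during which the arm holds its last target. There are 200 camera calls.

## Working session

There is one attempt and no reset: what is moved stays moved. The work goes in short steps, Python scripts to look and compute and a tool call to move; the robot and the scene stay as the last step left them, time stands still between calls to the robot, and variables do not carry over. Pictures are saved under pics/ and viewed, about 8 in all and at most 12, crops included, and the job is handed in when it is done.

Besides the shell and the picture viewer there is one more tool, called after "Emit:" as name(argument=value, ...), one argument or row to a line, values as JSON. drive_tool: Moves the arm, as the interface text tells. Its arguments: {"type":"object","properties":{"deltas":{"type":"array"},"force":{"type":"number"}},"required":["deltas"]}

```bash
mkdir -p pics
python3 - <<'E'
from workcell import bot
import cv2,numpy as np
for n in("scene","top"):
    d=bot.read_camera(n); cv2.imwrite(f"pics/{n}0.png",d["frame"]); print(n,d["mtx"].tolist(),np.round(d["R"],4).tolist(),np.round(d["t"],4).tolist(), np.round(-d["R"].T@d["t"],3))
print(bot.read_state())
E
```

```text
scene [[480.6823489819839, 0.0, 324.8748042897073], [0.0, 480.6823489819839, 201.4133806703937], [0.0, 0.0, 1.0]] [[0.5135, -0.8579, -0.0178], [-0.5677, -0.3241, -0.7568], [0.6435, 0.3987, -0.6535]] [-0.2581, 0.3809, 1.4245] [-0.568 -0.666  1.215]
top [[503.05759563578476, 0.0, 325.1821992211583], [0.0, 503.05759563578476, 191.26472733864645], [0.0, 0.0, 1.0]] [[0.3608, -0.9326, 0.0124], [-0.7817, -0.3097, -0.5413], [0.5086, 0.1856, -0.8407]] [-0.1662, 0.48, 1.1159] [-0.132 -0.213  1.2  ]
{'time': 0.1, 'q': array([ 1.21612616e+00,  2.64674545e-01,  1.60527451e+00, -1.07976370e-05,
        1.27369364e+00, -3.69054957e-02]), 'joint_vel': array([-0.00172803, -0.00078521, -0.00268886,  0.00096841, -0.00019643,
       -0.00211661]), 'joint_torque': array([ 4.67221034e-04, -5.16707754e+01, -3.68587911e+01,  1.91667277e-05,
        6.26313355e-03, -4.71789061e-07]), 'tool_pos': array([0.21067348, 0.64056988, 0.2300687 ]), 'tcp_rot': array([-0.49697953, -3.10163887,  0.00316145]), 'wrist_force': array([-0.23557019,  0.64750623,  0.09862682]), 'torque': array([-0.02230631, -0.0044602 ,  0.01968521]), 'width': 0.998524501079189}
```

View pics/scene0.png

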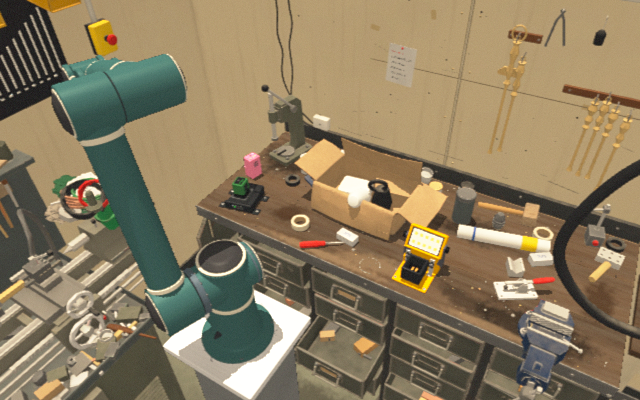

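View pics/top0.png

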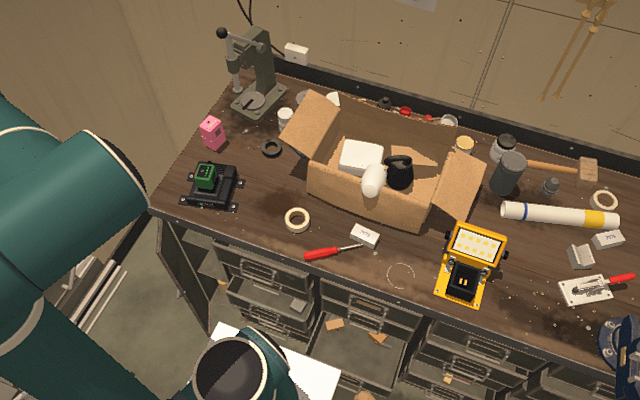

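The charger with the battery is at about (208,185) in the top view and (242,195) in the scene view. The lamp is at about (466,275) and (420,258). I'll enlarge these areas.

Run:
```python
import cv2,numpy as np
def crop(f,x,y,w=80,h=60,s=5):return cv2.resize(cv2.imread(f)[y:y+h,x:x+w],None,fx=s,fy=s,interpolation=cv2.INTER_CUBIC)
a=cv2.resize(crop("pics/top0.png",170,150),(400,300));b=crop("pics/scene0.png",205,160)
c=cv2.resize(cv2.imread("pics/top0.png")[215:320,420:560],(400,300),interpolation=cv2.INTER_CUBIC);d=crop("pics/scene0.png",385,225,)
cv2.imwrite("pics/c1.png",np.vstack([np.hstack([a,b]),np.hstack([c,d])]))
```

```text
(no output)
```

View pics/c1.png

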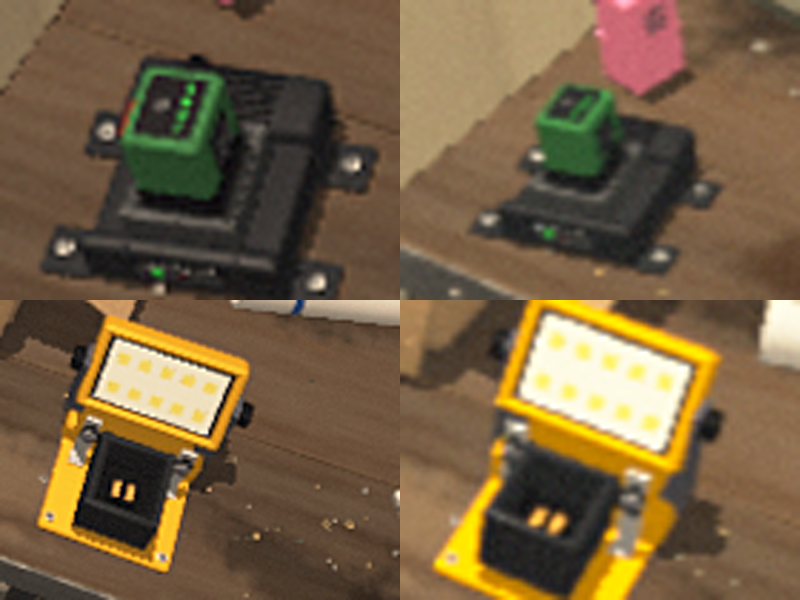

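The tab (red) is on the battery's left side, which is world +y. The charger light and the lamp front both face the robot. I'll take brightened zooms with pixel ticks for the fits.

Run:
```python
import cv2,numpy as np
def crop(f,x,y,w,h,W=400,H=300):
    i=cv2.imread(f)[y:y+h,x:x+w]; i=(255*(i/255.)**.5).astype(np.uint8)
    i=cv2.resize(i,(W,H),interpolation=cv2.INTER_CUBIC); s=W/w
    for k in range(0,w,10): cv2.line(i,(int((k+.5)*s),0),(int((k+.5)*s),8),(255,0,255),1); cv2.putText(i,str(x+k),(int(k*s),20),0,.35,(255,0,255))
    for k in range(0,h,10): cv2.line(i,(0,int((k+.5)*s)),(8,int((k+.5)*s)),(255,0,255),1); cv2.putText(i,str(y+k),(10,int((k+.5)*s+4)),0,.35,(255,0,255))
    return i
t,s="pics/top0.png","pics/scene0.png"
cv2.imwrite("pics/c2.png",np.vstack([np.hstack([crop(t,180,155,56,42),crop(s,215,165,56,42)]),np.hstack([crop(t,430,250,72,54),crop(s,388,246,64,48)])]))
```

```text
(no output)
```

View pics/c2.png

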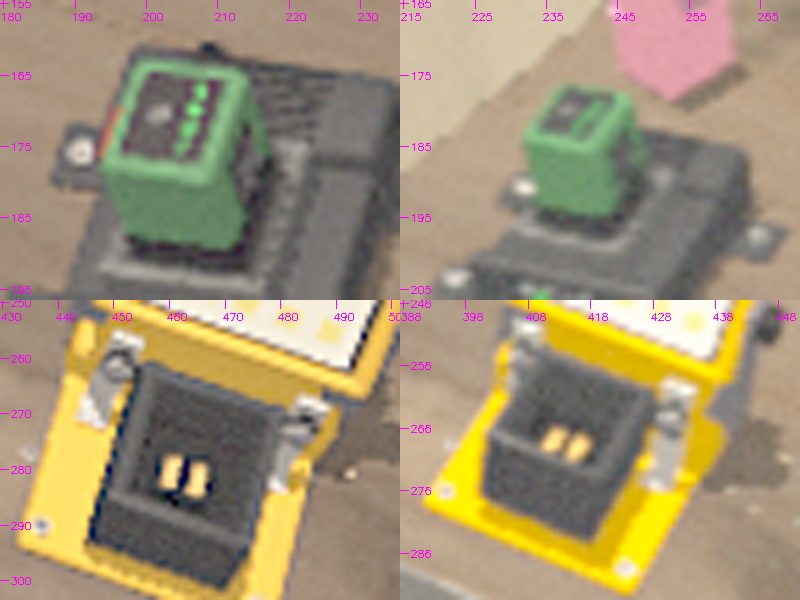

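```bash
cat > h.py <<'E'
import numpy as np
from workcell import bot
from scipy.optimize import least_squares
C={n:bot.read_camera(n) for n in("top","scene")}
def proj(n,P):
    c=C[n];q=np.atleast_2d(P)@np.array(c["R"]).T+c["t"];q=q@np.array(c["mtx"]).T
    return q[:,:2]/q[:,2:]
def tri(a,b):
    r=least_squares(lambda X:np.r_[(proj("top",X)-a).ravel(),(proj("scene",X)-b).ravel()],[.6,0,.05]);return r.x,np.abs(r.fun).max()
def rect(x,y,yaw,z,w,h): # BL,BR,FR,FL ; x back, y left
    c=np.array([[w,h],[w,-h],[-w,-h],[-w,h]])/2;R=np.array([[np.cos(yaw),-np.sin(yaw)],[np.sin(yaw),np.cos(yaw)]])
    return np.c_[c@R.T+[x,y],np.full(4,z)]
E
python3 - <<'E'
from h import *
np.set_printoptions(precision=4,suppress=True)
bt=np.array([(198.7,162.6),(213.5,163.7),(209.2,179.4),(193.9,177.3)]);bs=np.array([(237.3,176.5),(247.4,177.5),(244.3,185.5),(232.7,183.7)])
lt=np.array([(454.7,260.7),(480.4,269.3),(475.4,293.6),(448,284.6)]);ls=np.array([(407,253.5),(428.3,259.6),(421.4,273.5),(401.4,266)])
def fit(f,p0,t,s,which=3):
    fn=lambda p:np.r_[(proj("top",f(p))-t).ravel() if which&1 else [],(proj("scene",f(p))-s).ravel() if which&2 else []]
    r=least_squares(fn,p0);return r.x,r.fun
for w in(1,2,3):
    print("bat",w,*fit(lambda p:rect(*p,.108,.052,.044),[.6,.3,0],bt,bs,w))
print("bat freez",*fit(lambda p:rect(*p,.052,.044),[.6,.3,0,.1],bt,bs))
print("lamp",*fit(lambda p:rect(*p),[.6,-.2,0,.07,.06,.06],lt,ls))
print("term",*tri([462.7,281.3],[414,268.5]));print("scr L",*tri([436.9,290],[394.9,276.1]));print("scr R",*tri([475.8,303.1],[423.7,288.4]))
for i in range(4):print("rimc",tri(lt[i],ls[i]))
for n,a,b in(("chBL",(191-.4,176-.4),None),):pass
E
```

```text
bat 1 [0.4706 0.3492 0.253 ] [-0.5343 -0.6926  0.8266 -0.1248  0.4546  0.1931 -0.7421  0.5618]
bat 2 [0.4668 0.3431 0.3658] [-0.3673 -0.5387  0.7528 -0.4609 -0.2649  0.1366 -0.1149  0.8051]
bat 3 [0.4699 0.3477 0.2865] [-0.5633 -0.1326  0.9301 -0.0086  1.2167  0.3738 -0.1202  1.2051 -0.1396
 -1.5602  0.6469 -0.9303 -1.4289 -0.4873 -0.9219 -0.3937]
bat freez [0.4791 0.3564 0.2861 0.0935] [-0.6832 -0.5079  0.5873 -0.3957  0.9147 -0.2453 -0.1898  0.599   0.1088
 -0.5304  0.7824  0.0903 -1.241   0.4653 -0.6167  0.5692]
lamp [ 0.4469 -0.3662  0.037   0.0676  0.0651  0.0663] [-1.1171  0.472  -0.0419  0.1052  0.3775 -0.2886  0.2999  0.0307  1.5846
 -0.8383 -0.1276  0.1945 -0.3837  0.1639 -0.4088  0.1016]
term [ 0.446  -0.3676  0.0433] 0.18747304575992985
scr L [ 0.4182 -0.3172  0.005 ] 0.25392109736066004
scr R [ 0.4219 -0.4164  0.0003] 0.3952817933488859
rimc (array([ 0.4768, -0.332 ,  0.0689]), np.float64(1.487285609991659))
rimc (array([ 0.4808, -0.3981,  0.0682]), np.float64(0.07449900454531644))
rimc (array([ 0.4154, -0.4004,  0.0673]), np.float64(0.4261300690952794))
rimc (array([ 0.4142, -0.3342,  0.0661]), np.float64(0.32808015394641643))
```

Run:
```python
from h import *
import cv2
np.set_printoptions(precision=4,suppress=True)
t=np.array([(190.6,175.6),(240.2,182.2),(233,206.2),(182.6,199)]);s=np.array([(232,191),(265.6,197.6),(256.8,211),(222.2,203.6)])
# refine: bright screw centroid
for n,a in(("top",t),("scene",s)):
    g=cv2.imread(f"pics/{n}0.png").min(2).astype(float)
    for k in range(4):
        for _ in range(3):
            u,v=np.round(a[k]).astype(int);w=g[v-2:v+3,u-2:u+3];w=np.clip(w-np.percentile(w,50),0,None)
            yy,xx=np.mgrid[v-2:v+3,u-2:u+3];a[k]=[(w*xx).sum()/w.sum(),(w*yy).sum()/w.sum()]
print(t,s)
f=lambda p:np.r_[(proj("top",rect(*p))-t).ravel(),(proj("scene",rect(*p))-s).ravel()]
r=least_squares(f,[.45,.35,.25,.004,.08,.15]);print(r.x,r.fun)
for i in range(4):print(tri(t[i],s[i]))
# silhouette fit of the green battery
M={}
for n,(x0,y0,x1,y1) in {"top":(190,158,222,195),"scene":(228,172,255,200)}.items():
    im=cv2.imread(f"pics/{n}0.png");hsv=cv2.cvtColor(im,cv2.COLOR_BGR2HSV)
    m=((hsv[...,0]>45)&(hsv[...,0]<85)&(hsv[...,1]>80)).astype(np.uint8);k=np.zeros_like(m);k[y0:y1,x0:x1]=m[y0:y1,x0:x1]
    hull=cv2.convexHull(cv2.findNonZero(k))[:,0];M[n]=cv2.fillConvexPoly(np.zeros_like(k),hull,1).astype(float);print(n,k.sum(),M[n].sum(),hull.min(0),hull.max(0))
S=16
def ren(n,p):
    x,y,yaw,zb=p;P=np.vstack([rect(x,y,yaw,.108,.052,.044),rect(x,y,yaw,zb,.052,.044)])
    o=np.array([185,155]) if n=="top" else np.array([220,168]);q=((proj(n,P)-o+.5)*S).astype(np.int32)
    c=cv2.fillConvexPoly(np.zeros((45*S,45*S),np.uint8),cv2.convexHull(q)[:,0],1);return cv2.resize(c.astype(np.float32),(45,45),interpolation=cv2.INTER_AREA),M[n][o[1]:o[1]+45,o[0]:o[0]+45]
from scipy.optimize import minimize
for names in(["top"],["scene"],["top","scene"]):
    r=minimize(lambda p:sum(((lambda a,b:((a-b)**2).sum())(*ren(n,p))) for n in names),[.47,.348,.28,.06],method="Nelder-Mead",options=dict(initial_simplex=np.array([.47,.348,.28,.06])+np.vstack([np.zeros(4),np.diag([.01,.01,.1,.01])]),xatol=1e-5));print(names,r.x,r.fun)
```

```text
[[191.013  175.774 ]
 [240.1146 182.4321]
 [233.0456 206.1017]
 [182.4836 199.1035]] [[231.8517 190.6427]
 [264.9246 197.1071]
 [256.5697 210.7015]
 [222.1749 203.3783]]
[0.4757 0.3503 0.2197 0.0023 0.0806 0.1445] [-0.1814  0.0193 -0.2139 -0.0793 -0.1187  0.117  -0.0867  0.181   0.0902
 -0.1464  0.3276  0.2989  0.1195 -0.143   0.337  -0.1984]
(array([0.4999, 0.43  , 0.0011]), np.float64(0.15757638347704983))
(array([0.5273, 0.2858, 0.0079]), np.float64(0.2223076318697963))
(array([0.4531, 0.2717, 0.0007]), np.float64(0.1671765171186621))
(array([ 0.422 ,  0.4138, -0.0002]), np.float64(0.30580182584253635))
top 348 522.0 [194 163] [217 189]
scene 192 258.0 [232 177] [248 195]
['top'] [0.47   0.348  0.2156 0.0602] 11.4912109375
['scene'] [0.4645 0.3454 0.2979 0.0628] 8.650527954101562
['top', 'scene'] [0.4693 0.348  0.2321 0.0605] 38.00715637207031
```

Emit:
drive_tool(
  deltas=[
    {"hand": 1, "offset": [4, -4.5, 0], "angular": [0, 0, 5]},
    {"hand": 1, "offset": [8, -9, 0], "angular": [0, 0, 10]},
    {"hand": 1, "offset": [12, -13.5, 0], "angular": [0, 0, 15]},
    {"hand": 1, "offset": [16, -18, 0], "angular": [0, 0, 20]},
    {"hand": 1, "offset": [20, -22.5, -2], "angular": [0, 0, 25]},
    {"hand": 1, "offset": [24, -27, -4], "angular": [0, 0, 30.8]},
    {"hand": 1, "offset": [26.1, -29.2, -6], "angular": [0, 0, 30.8]},
    {"hand": 1, "offset": [26.1, -29.2, -8], "angular": [0, 0, 30.8]},
  ],
  force=40,
)

```text
time: 1.3
tool_pos: [0.4735, 0.3474, 0.1507]
tcp_rot: [-0.338, 3.123, -0.0]
wrist_force: [0.7, -0.4, -0.1]
width: 0.995
```

Emit:
drive_tool(
  deltas=[
    {"hand": 1, "offset": [0, 0, 0], "angular": [0, 0, 0]},
    {"hand": 1, "offset": [0, 0, 0], "angular": [0, 0, 0]},
  ],
)

```text
time: 1.55
tool_pos: [0.4714, 0.3504, 0.1518]
tcp_rot: [-0.347, 3.122, 0.001]
wrist_force: [-0.0, 0.2, -0.1]
width: 0.998
```

```bash
cat > look.py <<'E'
import sys,cv2,numpy as np
from workcell import bot
def crop(i,x,y,w,h,W=400,H=300):
    i=i[y:y+h,x:x+w]; i=(255*(i/255.)**.6).astype(np.uint8)
    i=cv2.resize(i,(W,H),interpolation=cv2.INTER_CUBIC); s=W/w
    for k in range(0,w,10): cv2.line(i,(int((k+.5)*s),0),(int((k+.5)*s),8),(255,0,255),1); cv2.putText(i,str(x+k),(int(k*s),20),0,.35,(255,0,255))
    for k in range(0,h,10): cv2.line(i,(0,int((k+.5)*s)),(8,int((k+.5)*s)),(255,0,255),1); cv2.putText(i,str(y+k),(10,int((k+.5)*s+4)),0,.35,(255,0,255))
    return i
def look(name,top,scene):
    fr={n:bot.read_camera(n)["frame"] for n in("top","scene")}
    for n in fr: cv2.imwrite(f"pics/{name}_{n}.png",fr[n])
    cv2.imwrite(f"pics/{name}.png",np.hstack([crop(fr["top"],*top),crop(fr["scene"],*scene)]))
    s=bot.read_state();print(s["time"],s["tool_pos"],s["tcp_rot"],s["wrist_force"],s["width"],s["q"])
E
python3 - <<'E'
from look import *
look("pre",(160,110,120,90),(195,120,104,78))
E
```

```text
1.65 [0.47188682 0.35065204 0.15252076] [-3.47073739e-01  3.12062471e+00  1.70486477e-03] [-0.15075921  0.11648785  0.34559637] 1.0051904995461873 [ 5.96603166e-01  1.61104393e-01  1.87825947e+00  1.73073333e-04
  1.10019531e+00 -1.19579969e+00]
```

View pics/pre.png

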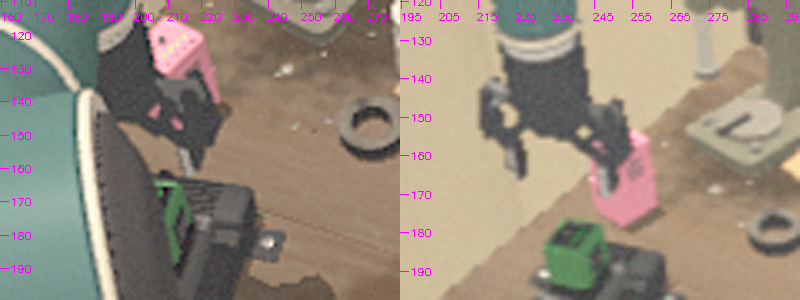

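The top view is blocked by the forearm. In the scene view the open fingertips are at about (224,165) and (249,169), either side of the battery. I'll use the gripper's known pose to check the scene-camera bias.

Run:
```python
from h import *
np.set_printoptions(precision=4,suppress=True)
y=np.array([-np.sin(.22),np.cos(.22)])
for z in(.162,.1655,.169):
    print(z,*[proj("scene",np.r_[np.array([.472,.3505])+s*.0475*y,z])[0] for s in(1,-1)],proj("scene",[.472,.3505,z]))
for c in([.4645,.3454],[.470,.348],[.4757,.3503]):print(c,proj("scene",[*c,.108]))
```

```text
0.162 [226.1313 165.5422] [249.5648 170.0779] [[237.7695 167.7949]]
0.1655 [225.9869 164.7773] [249.4491 169.3085] [[237.6393 167.0277]]
0.169 [225.8421 164.0104] [249.3332 168.5372] [[237.5087 166.2586]]
[0.4645, 0.3454] [[239.5509 180.8856]]
[0.47, 0.348] [[239.9274 179.8762]]
[0.4757, 0.3503] [[240.3986 178.8677]]
```

Emit:
drive_tool(
  deltas=[
    {"hand": 1, "offset": [-0.2, -0.2, -2], "angular": [0, 0, 0]},
    {"hand": 1, "offset": [-0.2, -0.2, -4], "angular": [0, 0, 0]},
    {"hand": 1, "offset": [-0.2, -0.2, -6], "angular": [0, 0, 0]},
    {"hand": 1, "offset": [-0.2, -0.2, -8], "angular": [0, 0, 0]},
    {"hand": 1, "offset": [-0.2, -0.2, -9], "angular": [0, 0, 0]},
    {"hand": 1, "offset": [-0.2, -0.2, -9], "angular": [0, 0, 0]},
    {"hand": 0.72, "offset": [-0.2, -0.2, -9], "angular": [0, 0, 0]},
    {"hand": 0.66, "offset": [-0.2, -0.2, -9], "angular": [0, 0, 0]},
  ],
  force=20,
)

```text
time: 2.75
tool_pos: [0.4707, 0.3481, 0.0624]
tcp_rot: [-0.344, 3.121, 0.003]
wrist_force: [-0.8, 2.6, -0.6]
width: 0.657
```

Run:
```python
from look import *
look("low",(160,110,120,90),(205,150,72,54))
```

```text
2.85 [0.47059723 0.34815523 0.06241568] [-3.43930092e-01  3.12082947e+00  2.77853197e-03] [-0.52964587  2.40773795  2.12990512] 0.661795260505306 [ 5.93987853e-01  2.54896097e-01  1.95124815e+00  8.67496633e-04
  9.32971584e-01 -1.19684772e+00]
```

View pics/low.png

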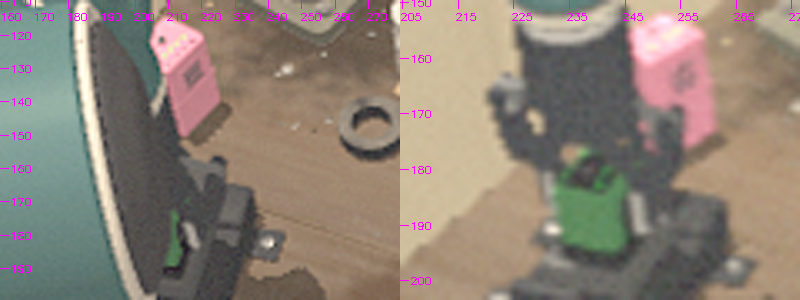

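The first touch was on the +y tab at a 56 mm opening. That puts the tool within about 0.5 mm of centre, since the tab face should be 27.9 mm out. Next I squeeze the tab.

Emit:
drive_tool(
  deltas=[
    {"hand": 0.6, "offset": [0, 0, 0], "angular": [0, 0, 0]},
    {"hand": 0.56, "offset": [0, 0, 0], "angular": [0, 0, 0]},
    {"hand": 0.5, "offset": [0, 0, 0], "angular": [0, 0, 0]},
    {"hand": 0.4, "offset": [0, 0, 0], "angular": [0, 0, 0]},
    {"hand": 0.4, "offset": [0, 0, 0], "angular": [0, 0, 0]},
    {"hand": 0.4, "offset": [0, 0, 0], "angular": [0, 0, 0]},
  ],
  force=35,
)

```text
time: 3.6
tool_pos: [0.4708, 0.3479, 0.0626]
tcp_rot: [-0.344, 3.121, 0.002]
wrist_force: [-1.5, 3.0, 7.0]
width: 0.522
```

Emit:
drive_tool(
  deltas=[
    {"hand": 0.4, "offset": [0, 0, 0.2], "angular": [0, 0, 0]},
    {"hand": 0.4, "offset": [0, 0, 0.4], "angular": [0, 0, 0]},
    {"hand": 0.4, "offset": [0, 0, 0.6], "angular": [0, 0, 0]},
    {"hand": 0.4, "offset": [0, 0, 0.8], "angular": [0, 0, 0]},
  ],
)

```text
time: 4.1
tool_pos: [0.4702, 0.3469, 0.0693]
tcp_rot: [-0.345, 3.122, -0.001]
wrist_force: [1.2, 0.9, 2.9]
width: 0.524
```

Emit:
drive_tool(
  deltas=[
    {"hand": 0.4, "offset": [0, 0, 0.5], "angular": [0, 0, 0]},
    {"hand": 0.4, "offset": [0, 0, 1], "angular": [0, 0, 0]},
    {"hand": 0.4, "offset": [0, 0, 1.5], "angular": [0, 0, 0]},
    {"hand": 0.4, "offset": [0, 0, 2.2], "angular": [0, 0, 0]},
    {"hand": 0.4, "offset": [0, 0, 3.2], "angular": [0, 0, 0]},
    {"hand": 0.4, "offset": [0, 0, 4.2], "angular": [0, 0, 0]},
  ],
)

```text
time: 4.85
tool_pos: [0.4684, 0.3457, 0.1103]
tcp_rot: [0.344, -3.119, 0.004]
wrist_force: [-0.4, 0.0, -3.3]
width: 0.519
```

Emit:
drive_tool(
  deltas=[
    {"hand": 0.4, "offset": [0, 0, 3.5], "angular": [0, 0, 0]},
    {"hand": 0.4, "offset": [0, 0, 7.5], "angular": [0, 0, 0]},
    {"hand": 0.4, "offset": [0, -2.5, 11.5], "angular": [0, 0, -1]},
    {"hand": 0.4, "offset": [0, -6.5, 14], "angular": [0, 0, -2]},
    {"hand": 0.4, "offset": [0, -11, 14], "angular": [0, 0, -3]},
    {"hand": 0.4, "offset": [0, -15.5, 14], "angular": [0, 0, -4]},
    {"hand": 0.4, "offset": [0, -20, 14], "angular": [0, 0, -5]},
    {"hand": 0.4, "offset": [0, -24.5, 14], "angular": [0, 0, -6]},
  ],
)

```text
time: 5.85
tool_pos: [0.4686, 0.1004, 0.2511]
tcp_rot: [0.18, -3.135, 0.001]
wrist_force: [0.7, 0.1, -3.4]
width: 0.527
```

Emit:
drive_tool(
  deltas=[
    {"hand": 0.4, "offset": [-0.2, -4.5, 0], "angular": [0, 0, -1]},
    {"hand": 0.4, "offset": [-0.4, -9, 0], "angular": [0, 0, -2]},
    {"hand": 0.4, "offset": [-0.7, -13.5, 0], "angular": [0, 0, -3]},
    {"hand": 0.4, "offset": [-1, -18, 0], "angular": [0, 0, -4]},
    {"hand": 0.4, "offset": [-1.3, -22.5, 0], "angular": [0, 0, -4.5]},
    {"hand": 0.4, "offset": [-1.6, -27, 0], "angular": [0, 0, -4.5]},
    {"hand": 0.4, "offset": [-1.9, -31.5, 0], "angular": [0, 0, -4.5]},
    {"hand": 0.4, "offset": [-2.2, -36, 0], "angular": [0, 0, -4.5]},
  ],
)

```text
time: 6.85
tool_pos: [0.4465, -0.2589, 0.2511]
tcp_rot: [0.057, -3.139, -0.001]
wrist_force: [0.8, -0.3, -2.4]
width: 0.525
```

Emit:
drive_tool(
  deltas=[
    {"hand": 0.4, "offset": [0, -4, 0], "angular": [0, 0, 0]},
    {"hand": 0.4, "offset": [0, -8, 0], "angular": [0, 0, 0]},
    {"hand": 0.4, "offset": [0, -10.5, 0], "angular": [0, 0, 0]},
    {"hand": 0.4, "offset": [0, -10.5, 0], "angular": [0, 0, 0]},
    {"hand": 0.4, "offset": [0, -10.5, 0], "angular": [0, 0, 0]},
  ],
)

```text
time: 7.48
tool_pos: [0.4476, -0.3617, 0.251]
tcp_rot: [0.058, -3.14, -0.003]
wrist_force: [-0.5, 0.7, -2.8]
width: 0.52
```

Run:
```python
from look import *
look("lampup",(410,150,120,180)[:2]+(200,150),(370,160,120,90))
```

```text
7.575 [ 0.44791221 -0.36152951  0.25122026] [ 5.90450467e-02 -3.14068505e+00 -1.25327122e-03] [ 0.42947459 -0.51269976 -1.79647043] 0.5247559273666128 [-7.22565476e-01  6.51875140e-02  1.79661369e+00  3.65866668e-04
  1.28059021e+00 -2.33106231e+00]
```

View pics/lampup.png

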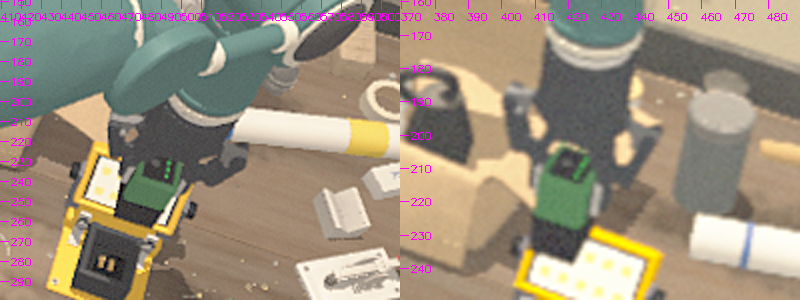

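Emit:
drive_tool(
  deltas=[
    {"hand": 0.4, "offset": [-0.1, -0.5, -2.5], "angular": [0, 0, 0]},
    {"hand": 0.4, "offset": [-0.1, -0.5, -5.5], "angular": [0, 0, 0]},
    {"hand": 0.4, "offset": [-0.1, -0.5, -8.5], "angular": [0, 0, 0]},
    {"hand": 0.4, "offset": [-0.1, -0.5, -11], "angular": [0, 0, 0]},
    {"hand": 0.4, "offset": [-0.1, -0.5, -12], "angular": [0, 0, 0]},
    {"hand": 0.4, "offset": [-0.1, -0.5, -12], "angular": [0, 0, 0]},
  ],
)

```text
time: 8.32
tool_pos: [0.4468, -0.3669, 0.131]
tcp_rot: [0.059, -3.14, -0.002]
wrist_force: [0.4, -0.6, -3.0]
width: 0.524
```

Run:
```python
from look import *
look("near",(430,235,72,54),(385,225,64,48))
f=[crop(cv2.imread(f"pics/near_{n}.png"),*c) for n,c in(("top",(435,235,64,48)),("scene",(385,225,64,48)))]
cv2.imwrite("pics/near.png",np.hstack(f))
```

```text
8.425 [ 0.44776559 -0.36813137  0.1326311 ] [-5.80251909e-02  3.13952134e+00 -2.17108061e-03] [-0.75774118 -0.59962147 -1.89158839] 0.523953267454991 [-7.31091861e-01  1.65413812e-01  1.91306004e+00  3.80572934e-05
  1.06105350e+00 -2.33886687e+00]
```

View pics/near.png

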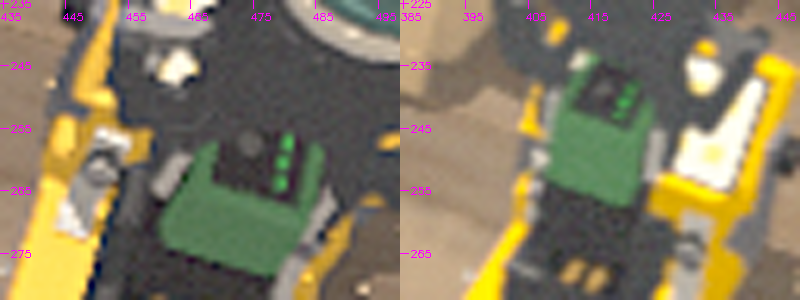

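Run:
```python
from h import *
np.set_printoptions(precision=4,suppress=True)
for n,t,s,yaw in(("init",[(196,187.1),(212.7,189.5)],[(233.7,193.5),(244.2,194.7)],.22),("now",[(460.6,272.1),(479,278.5)],[(408.2,254.9),(422.1,257.6)],.037)):
    a=[tri(t[i],s[i]) for i in(0,1)];m=(a[0][0]+a[1][0])/2;d=a[0][0]-a[1][0]
    print(n,a,"len",np.linalg.norm(d),"yaw",np.arctan2(-d[0],d[1]),"centre",m+.026*np.array([np.cos(yaw),np.sin(yaw),0]))
```

```text
init [(array([0.4493, 0.3742, 0.0455]), np.float64(0.4151845250763415)), (array([0.4512, 0.3216, 0.0602]), np.float64(0.1780032164859051))] len 0.05464248688099567 yaw 0.03744581822625967 centre [0.4756 0.3536 0.0528]
now [(array([ 0.4323, -0.3483,  0.1105]), np.float64(0.6962599943936993)), (array([ 0.4275, -0.3912,  0.1233]), np.float64(0.36908885445308215))] len 0.04501559643958849 yaw -0.11241445549708745 centre [ 0.4559 -0.3688  0.1169]
```

Emit:
drive_tool(
  deltas=[
    {"hand": 0.4, "offset": [0, 0, -0.4], "angular": [0, 0, 0]},
    {"hand": 0.4, "offset": [0, 0, -0.8], "angular": [0, 0, 0]},
    {"hand": 0.4, "offset": [0, 0, -1.2], "angular": [0, 0, 0]},
    {"hand": 0.4, "offset": [0, 0, -1.5], "angular": [0, 0, 0]},
  ],
)

```text
time: 9.02
tool_pos: [0.4467, -0.3677, 0.1157]
tcp_rot: [0.057, -3.141, -0.001]
wrist_force: [0.6, 0.4, -2.1]
width: 0.521
```

Emit:
drive_tool(
  deltas=[
    {"hand": 0.4, "offset": [0, 0, -0.2], "angular": [0, 0, 0]},
    {"hand": 0.4, "offset": [0, 0, -0.4], "angular": [0, 0, 0]},
    {"hand": 0.4, "offset": [0, 0, -0.5], "angular": [0, 0, 0]},
  ],
)

```text
time: 9.4
tool_pos: [0.4468, -0.3678, 0.1112]
tcp_rot: [0.057, -3.141, 0.0]
wrist_force: [-0.8, 0.2, -1.8]
width: 0.525
```

Emit:
drive_tool(
  deltas=[
    {"hand": 0.4, "offset": [0, 0, -0.2], "angular": [0, 0, 0]},
    {"hand": 0.4, "offset": [0, 0, -0.4], "angular": [0, 0, 0]},
    {"hand": 0.4, "offset": [0, 0, -0.5], "angular": [0, 0, 0]},
  ],
)

```text
time: 9.78
tool_pos: [0.4467, -0.3679, 0.1062]
tcp_rot: [0.057, -3.141, 0.0]
wrist_force: [-2.2, -0.8, -1.4]
width: 0.525
```

Emit:
drive_tool(
  deltas=[
    {"hand": 0.4, "offset": [-0.05, 0, -0.2], "angular": [0, 0, 0]},
    {"hand": 0.4, "offset": [-0.05, 0, -0.4], "angular": [0, 0, 0]},
    {"hand": 0.4, "offset": [-0.05, 0, -0.6], "angular": [0, 0, 0]},
    {"hand": 0.4, "offset": [-0.05, 0, -0.6], "angular": [0, 0, 0]},
  ],
)

```text
time: 10.28
tool_pos: [0.4465, -0.3679, 0.1]
tcp_rot: [-0.057, 3.141, -0.0]
wrist_force: [0.7, -0.4, -2.6]
width: 0.521
```

Going in freely, about 1.5 cm deep. I'll continue in steps, watching fz.

Emit:
drive_tool(
  deltas=[
    {"hand": 0.4, "offset": [0, 0, -0.2], "angular": [0, 0, 0]},
    {"hand": 0.4, "offset": [0, 0, -0.4], "angular": [0, 0, 0]},
    {"hand": 0.4, "offset": [0, 0, -0.6], "angular": [0, 0, 0]},
    {"hand": 0.4, "offset": [0, 0, -0.6], "angular": [0, 0, 0]},
  ],
)

```text
time: 10.78
tool_pos: [0.4465, -0.3679, 0.0941]
tcp_rot: [-0.057, 3.141, -0.0]
wrist_force: [-0.6, -1.4, -4.2]
width: 0.522
```

Emit:
drive_tool(
  deltas=[
    {"hand": 0.4, "offset": [0, 0, -0.2], "angular": [0, 0, 0]},
    {"hand": 0.4, "offset": [0, 0, -0.4], "angular": [0, 0, 0]},
    {"hand": 0.4, "offset": [0, 0, -0.4], "angular": [0, 0, 0]},
  ],
)

```text
time: 11.15
tool_pos: [0.4466, -0.3679, 0.0906]
tcp_rot: [-0.057, 3.141, -0.0]
wrist_force: [-1.0, 0.5, 0.7]
width: 0.521
```

Emit:
drive_tool(
  deltas=[
    {"hand": 0.4, "offset": [0, 0, -0.15], "angular": [0, 0, 0]},
    {"hand": 0.4, "offset": [0, 0, -0.3], "angular": [0, 0, 0]},
    {"hand": 0.4, "offset": [0, 0, -0.3], "angular": [0, 0, 0]},
  ],
)

```text
time: 11.52
tool_pos: [0.4466, -0.3679, 0.0874]
tcp_rot: [-0.057, 3.141, -0.0]
wrist_force: [-1.2, 1.2, 4.3]
width: 0.524
```

Emit:
drive_tool(
  deltas=[
    {"hand": 0.4, "offset": [0, 0, -0.15], "angular": [0, 0, 0]},
    {"hand": 0.4, "offset": [0, 0, -0.3], "angular": [0, 0, 0]},
    {"hand": 0.4, "offset": [0, 0, -0.3], "angular": [0, 0, 0]},
  ],
)

```text
time: 11.9
tool_pos: [0.4465, -0.3679, 0.0843]
tcp_rot: [-0.057, 3.141, -0.0]
wrist_force: [-0.6, 1.1, 3.5]
width: 0.525
```

Emit:
drive_tool(
  deltas=[
    {"hand": 0.4, "offset": [0, 0, -0.1], "angular": [0, 0, 0]},
    {"hand": 0.4, "offset": [0, 0, -0.1], "angular": [0, 0, 0]},
  ],
)

```text
time: 12.15
tool_pos: [0.4466, -0.3679, 0.0835]
tcp_rot: [-0.057, 3.141, -0.0]
wrist_force: [-1.4, 1.0, 5.7]
width: 0.52
```

Emit:
drive_tool(
  deltas=[
    {"hand": 0.4, "offset": [0, 0, -0.1], "angular": [0, 0, 0]},
    {"hand": 0.4, "offset": [0, 0, -0.1], "angular": [0, 0, 0]},
  ],
)

```text
time: 12.4
tool_pos: [0.4467, -0.3679, 0.0834]
tcp_rot: [-0.057, 3.141, -0.0]
wrist_force: [-3.0, 3.0, 10.4]
width: 0.524
```

Emit:
drive_tool(
  deltas=[
    {"hand": 0.4, "offset": [0, 0, -0.05], "angular": [0, 0, 0]},
    {"hand": 0.4, "offset": [0, 0, -0.05], "angular": [0, 0, 0]},
  ],
)

```text
time: 12.65
tool_pos: [0.4467, -0.3679, 0.0834]
tcp_rot: [-0.057, 3.141, -0.0]
wrist_force: [-3.6, 4.2, 13.4]
width: 0.52
```

The tool stopped at z 0.0834 while the force rose from 10 to 13 N, about 8 mm after first terminal touch. That is the bay floor. I'll let the tab out slowly while holding the battery down.

Emit:
drive_tool(
  deltas=[
    {"hand": 0.53, "offset": [0, 0, 0], "angular": [0, 0, 0]},
    {"hand": 0.54, "offset": [0, 0, 0], "angular": [0, 0, 0]},
    {"hand": 0.55, "offset": [0, 0, 0], "angular": [0, 0, 0]},
    {"hand": 0.56, "offset": [0, 0, 0], "angular": [0, 0, 0]},
    {"hand": 0.57, "offset": [0, 0, 0], "angular": [0, 0, 0]},
  ],
)

```text
time: 13.28
tool_pos: [0.4467, -0.3664, 0.0819]
tcp_rot: [-0.056, 3.141, 0.004]
wrist_force: [-0.1, 5.8, 6.8]
width: 0.573
```

Emit:
drive_tool(
  deltas=[
    {"hand": 0.58, "offset": [0, 0, 0], "angular": [0, 0, 0]},
    {"hand": 0.59, "offset": [0, 0, 0], "angular": [0, 0, 0]},
    {"hand": 0.6, "offset": [0, 0, 0], "angular": [0, 0, 0]},
  ],
)

```text
time: 13.65
tool_pos: [0.4465, -0.3668, 0.0813]
tcp_rot: [0.057, -3.141, -0.003]
wrist_force: [1.3, 4.2, 3.1]
width: 0.606
```

Emit:
drive_tool(
  deltas=[
    {"hand": 0.63, "offset": [0, 0, 0], "angular": [0, 0, 0]},
    {"hand": 0.66, "offset": [0, 0, 0], "angular": [0, 0, 0]},
    {"hand": 0.66, "offset": [0, 0, 0], "angular": [0, 0, 0]},
  ],
)

```text
time: 14.02
tool_pos: [0.4461, -0.3677, 0.0812]
tcp_rot: [0.057, -3.141, -0.001]
wrist_force: [1.2, 2.1, -1.2]
width: 0.662
```

Emit:
drive_tool(
  deltas=[
    {"hand": 0.8, "offset": [0, 0, 0.1], "angular": [0, 0, 0]},
    {"hand": 0.9, "offset": [0, 0, 0.1], "angular": [0, 0, 0]},
    {"hand": 0.9, "offset": [0, 0, 1], "angular": [0, 0, 0]},
    {"hand": 0.9, "offset": [0, 0, 3], "angular": [0, 0, 0]},
    {"hand": 0.9, "offset": [0, 0, 6], "angular": [0, 0, 0]},
    {"hand": 0.9, "offset": [0, 0, 10], "angular": [0, 0, 0]},
    {"hand": 0.9, "offset": [0, 0, 14], "angular": [0, 0, 0]},
    {"hand": 0.9, "offset": [0, 0, 14], "angular": [0, 0, 0]},
  ],
)

```text
time: 15.02
tool_pos: [0.449, -0.3701, 0.2287]
tcp_rot: [-0.057, 3.133, -0.012]
wrist_force: [-0.6, 0.3, -0.3]
width: 0.901
```

Run:
```python
from look import *
look("rel",(430,225,88,66),(385,225,72,54))
```

```text
15.125 [ 0.44686292 -0.36825515  0.22374173] [-0.05724264  3.13890171 -0.00332545] [ 0.58999606  0.1600497  -0.27649942] 0.9026881476392654 [-7.32230054e-01  8.65320104e-02  1.82483428e+00 -7.58145609e-05
  1.22719650e+00 -2.33946994e+00]
```

View pics/rel.png

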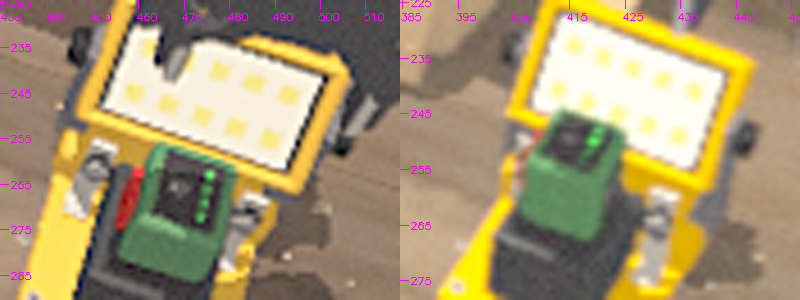

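The battery stands upright in the cradle with the red tab out on its left, at about (458,268) in the top view. To confirm the height, I'll press lightly on its top with shut fingers.

Emit:
drive_tool(
  deltas=[
    {"hand": 0, "offset": [0, 0, 0], "angular": [0, 0, 0]},
    {"hand": 0, "offset": [0, 0, -1], "angular": [0, 0, 0]},
    {"hand": 0, "offset": [0, 0, -3], "angular": [0, 0, 0]},
    {"hand": 0, "offset": [0, 0, -5], "angular": [0, 0, 0]},
    {"hand": 0, "offset": [0, 0, -6.5], "angular": [0, 0, 0]},
    {"hand": 0, "offset": [0, 0, -7.5], "angular": [0, 0, 0]},
    {"hand": 0, "offset": [0, 0, -7.9], "angular": [0, 0, 0]},
    {"hand": 0, "offset": [0, 0, -7.9], "angular": [0, 0, 0]},
  ],
)

```text
time: 16.12
tool_pos: [0.4466, -0.3679, 0.1429]
tcp_rot: [-0.057, 3.141, -0.0]
wrist_force: [0.1, -0.9, -0.7]
width: 0.001
```

Emit:
drive_tool(
  deltas=[
    {"hand": 0, "offset": [0, 0, -0.2], "angular": [0, 0, 0]},
    {"hand": 0, "offset": [0, 0, -0.4], "angular": [0, 0, 0]},
    {"hand": 0, "offset": [0, 0, -0.4], "angular": [0, 0, 0]},
  ],
)

```text
time: 16.5
tool_pos: [0.4464, -0.3678, 0.1389]
tcp_rot: [-0.057, 3.141, -0.0]
wrist_force: [0.0, 0.1, 0.2]
width: 0.002
```

Emit:
drive_tool(
  deltas=[
    {"hand": 0, "offset": [0, 0, -0.2], "angular": [0, 0, 0]},
    {"hand": 0, "offset": [0, 0, -0.4], "angular": [0, 0, 0]},
    {"hand": 0, "offset": [0, 0, -0.4], "angular": [0, 0, 0]},
  ],
)

```text
time: 16.88
tool_pos: [0.4462, -0.3676, 0.1344]
tcp_rot: [0.057, -3.141, -0.001]
wrist_force: [0.1, -0.4, 0.4]
width: 0.003
```

No contact down to 0.1344 m, so the battery has not popped up (that would put its top near 0.138). I'll go 1 mm at a time from here.

Emit:
drive_tool(
  deltas=[
    {"hand": 0, "offset": [0, 0, -0.1], "angular": [0, 0, 0]},
    {"hand": 0, "offset": [0, 0, -0.2], "angular": [0, 0, 0]},
    {"hand": 0, "offset": [0, 0, -0.2], "angular": [0, 0, 0]},
  ],
)

```text
time: 17.25
tool_pos: [0.4464, -0.3678, 0.1327]
tcp_rot: [0.057, -3.141, -0.0]
wrist_force: [-0.3, 0.0, -0.8]
width: -0.003
```

Emit:
drive_tool(
  deltas=[
    {"hand": 0, "offset": [0, 0, -0.1], "angular": [0, 0, 0]},
    {"hand": 0, "offset": [0, 0, -0.1], "angular": [0, 0, 0]},
  ],
)

```text
time: 17.5
tool_pos: [0.4464, -0.3678, 0.1317]
tcp_rot: [0.057, -3.141, -0.0]
wrist_force: [-0.5, -0.3, 1.1]
width: -0.002
```

Emit:
drive_tool(
  deltas=[
    {"hand": 0, "offset": [0, 0, -0.1], "angular": [0, 0, 0]},
    {"hand": 0, "offset": [0, 0, -0.1], "angular": [0, 0, 0]},
  ],
)

```text
time: 17.75
tool_pos: [0.4463, -0.3678, 0.1307]
tcp_rot: [0.057, -3.141, -0.0]
wrist_force: [-0.1, -0.4, -0.3]
width: -0.001
```

Emit:
drive_tool(
  deltas=[
    {"hand": 0, "offset": [0, 0, -0.1], "angular": [0, 0, 0]},
    {"hand": 0, "offset": [0, 0, -0.1], "angular": [0, 0, 0]},
  ],
)

```text
time: 18.0
tool_pos: [0.4464, -0.3678, 0.1297]
tcp_rot: [0.057, -3.141, -0.0]
wrist_force: [-0.5, -0.3, 1.1]
width: 0.0
```

Emit:
drive_tool(
  deltas=[
    {"hand": 0, "offset": [0, 0, -0.1], "angular": [0, 0, 0]},
    {"hand": 0, "offset": [0, 0, -0.1], "angular": [0, 0, 0]},
  ],
)

```text
time: 18.25
tool_pos: [0.4466, -0.3681, 0.1291]
tcp_rot: [-0.057, 3.141, -0.001]
wrist_force: [-0.5, -0.9, 1.8]
width: 0.005
```

Emit:
drive_tool(
  deltas=[
    {"hand": 0, "offset": [0, 0, -0.1], "angular": [0, 0, 0]},
    {"hand": 0, "offset": [0, 0, -0.1], "angular": [0, 0, 0]},
  ],
)

```text
time: 18.5
tool_pos: [0.4468, -0.3684, 0.1286]
tcp_rot: [-0.057, 3.14, -0.002]
wrist_force: [-0.6, -0.4, 5.6]
width: 0.001
```

Emit:
drive_tool(
  deltas=[
    {"hand": 0, "offset": [0, 0, -0.1], "angular": [0, 0, 0]},
    {"hand": 0, "offset": [0, 0, -0.1], "angular": [0, 0, 0]},
  ],
)

```text
time: 18.75
tool_pos: [0.4468, -0.3683, 0.1274]
tcp_rot: [-0.057, 3.14, -0.002]
wrist_force: [-0.1, -0.7, 4.8]
width: -0.006
```

Emit:
drive_tool(
  deltas=[
    {"hand": 0, "offset": [0, 0, -0.1], "angular": [0, 0, 0]},
    {"hand": 0, "offset": [0, 0, -0.1], "angular": [0, 0, 0]},
  ],
)

```text
time: 19.0
tool_pos: [0.447, -0.3686, 0.1273]
tcp_rot: [-0.057, 3.14, -0.003]
wrist_force: [-1.0, -0.1, 8.7]
width: 0.001
```

The top was met at 0.129 m and gave about 2 mm at 5 N, then stopped hard at 0.1273 m. That is how a latched battery should behave. I'll back off and do a last check.

Emit:
drive_tool(
  deltas=[
    {"hand": 0, "offset": [0, 0, 0.3], "angular": [0, 0, 0]},
    {"hand": 0, "offset": [0, 0, 0.8], "angular": [0, 0, 0]},
    {"hand": 0, "offset": [0, 0, 2], "angular": [0, 0, 0]},
    {"hand": 0, "offset": [0, 0, 5], "angular": [0, 0, 0]},
    {"hand": 0, "offset": [0, 0, 9], "angular": [0, 0, 0]},
    {"hand": 0, "offset": [0, 0, 13], "angular": [0, 0, 0]},
    {"hand": 0, "offset": [0, 0, 13], "angular": [0, 0, 0]},
    {"hand": 0, "offset": [0, 0, 13], "angular": [0, 0, 0]},
  ],
)

```text
time: 20.0
tool_pos: [0.4462, -0.3675, 0.2556]
tcp_rot: [0.057, -3.141, -0.001]
wrist_force: [-0.1, 0.8, -0.1]
width: -0.001
```

Run:
```python
from look import *
look("fin",(430,225,88,66),(385,225,72,54))
cv2.imwrite("pics/fin.png",np.vstack([cv2.imread("pics/fin.png"),crop(cv2.imread("pics/fin_top.png"),160,120,320,120,800,300)]))
```

```text
20.1 [ 0.44564775 -0.36706173  0.25409142] [ 0.05736301 -3.13889509 -0.00319876] [ 0.23787042  0.40050876 -0.3660417 ] 0.00034614067983206195 [-7.32148440e-01  6.83480314e-02  1.78796370e+00  9.76816247e-06
  1.28825907e+00 -2.33949325e+00]
```

View pics/fin.png

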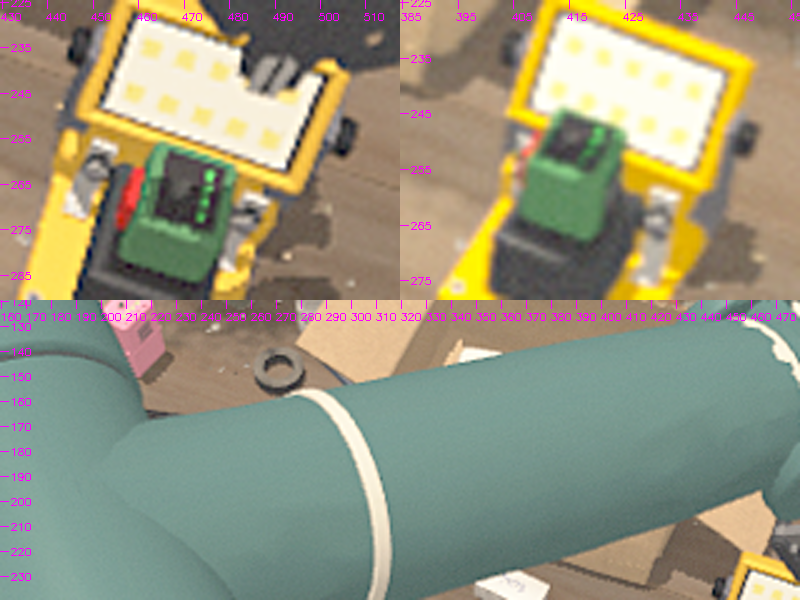

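The battery sits in the lamp cradle at the same height as before the press test, with the red tab fully out at about (456,268) in the top view. The gripper is clear, so I'm handing in.

```bash
python3 -c "
from workcell import bot
print(bot.finish_job())"
```

```text
the job is handed in; nothing more can be done
None
```

The battery is out of the charger and latched in the lamp's foot, with the red tab on the catch side. I handed the job in at about 20 s, with the gripper clear of everything.

- **Moves:** I squeezed the tab fully in and lifted the battery straight out of the charger. I carried it over and pushed it in by feel until it stopped on the bay floor. Then I let the tab out slowly while holding the battery down.
- **Forces:** The highest reading at the ends of the moves was about 13 N, while pressing on the bay floor. Allowing for the battery's weight, that is about 16 N on the bay.
- **Latch checks:** Pressing lightly on the battery's top met it at 0.129 m. It gave about 2 mm at around 5 N, then stopped hard, as a latched battery should. The last pictures show the tab out and the battery at the same height as before this press.
- **What disagreed:** The cameras put the cradle rim about 5 mm lower than I found by feel, so I went by feel.
- **What I did not check:** I did not pull on the latched battery, because any grip would have squeezed the tab. In the last pictures the arm hid most of the bench. No contact with the other objects was felt, but I could not see all of them at the end.

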